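# Stand the washed bench tile in the drying rack

### The job

The washed white tile has been left lying flat on the front step of the wooden reagent stand, too wide to pick up as it lies: push it square against the upright board behind it and tip it up on its far long edge until it stands upright against that board. Then take it by its top edge and set it down, as it stands, in the one empty place of the drying rack, leaning on that place's dowels like the other tiles; lower it in rather than letting it drop or fall over, let go, and leave the tiles already in the rack, the beaker, the bottle and the dish where they are.

Things in the scene. Friction and masses are not known exactly. Their poses are not given: they have to be found in the camera images.
- tile: White glazed tile, a plain slab 110 x 140 x 8 mm, 0.2 to 0.4 kg, loose, lying flat on the stand's front step (underside 28 mm above the bench) and jutting out over the step's front edge by about 35 to 47 mm. Origin at the slab's centre. x: across the 110 mm width, towards the long edge that faces the stand's upright board; y: along its 140 mm length; z: out of its upper face.
- tile_foot (a point): Middle of the tile's far long edge (55 mm from its centre along tile +x), which faces the stand's board and on which the tile is to be stood. At the start it is 10 to 30 mm from the board, up to 0.16 rad out of square with it.
- stand: Wooden two-tier reagent stand, fixed, 240 mm wide (y). In front, towards the robot, a flat step 90 mm deep, its top 28 mm above the bench; behind it an upright board, 62 mm high (top 90 mm above the bench), 10 thick, closing a trough with four bottles (132 mm high, nearest 67 mm behind the board's face). Origin on the bench under the middle of the board's front face; x: square into the board, y along it.
- rack: Wooden drying rack, fixed; base 124 mm wide (y), from x = -244 to +12 mm, 12 high. Origin on the bench near its far end; x: along the rack, away from the robot. Five pairs of dowels (10 mm thick, at y = +-32 mm), 50 mm apart along x, all lean 30 degrees from upright, tops towards -x, reaching 92 mm high. The four places between them: 1, 2 and 4 (from the robot) hold tiles, 3 is empty.
- rack_slot (a point): Where a seated tile's slab centre comes in the empty place (rack x -132, y 0, z 74 mm). The tile stands on its long edge, length along the rack's y, one face resting flat on the dowels on the -x side: leaning 30 degrees, top towards -x, up to 124 mm high. The floor is square to the dowels, rising towards +x; a tile let go inside the place settles back against them.
- slot_dowels (a point): In the empty place: point midway between its pair of dowels on their axes, at the level of the sloped floor (rack x -112, z 22 mm). The dowels run 80 mm up the slope from here. The next pair, on the +x side, is 43 mm away measured square to the dowels, so 33 mm is free between them for the 8 mm slab.
- dry1: White tile like the other, standing in the rack's first place (nearest the robot); origin at the slab's centre. Leave it.
- dry2: White tile in the rack's second place, directly on the robot's side of the empty place; origin at the slab's centre. Leave it.
- dry3: White tile in the rack's last place, beyond the empty place; origin at the slab's centre. Leave it.
- beaker: Glass beaker, 64 mm diameter, 88 mm high, upright on the bench between stand and rack; origin at the centre of its underside. Leave it.
- flask: Clear plastic bottle with a white cap, 60 mm diameter, 165 mm high, upright on the bench between stand and rack; origin at the centre of its underside. Leave it.
- dish: White porcelain dish, 90 mm diameter, 32 mm high, on the bench beyond the bottle; origin at the centre of its underside. Leave it.
Not all that is in view belongs to the job. Leave any black or pink look-alike of the tile alone.

How it is judged:
By the outcome, as a careful person would: the job done as asked, in the order asked, and still so for the second after the job is handed in, with the robot touching nothing.
It also fails if it takes over 64 s, if anything falls off the work surface, if the arm or the gripper's body presses on something with over 40 N, if the wrist force passes 120 N, or if a joint passes its speed limit or range.

### The arm

A 6-joint arm with a two-finger parallel gripper is mounted at the origin on the work surface. World frame = base frame: x ahead of the robot, y to its left, z up, the work surface at z = 0. Lengths are in m, angles in rad, forces in N, time in s.
With the tool pointing down it reaches from about 0.35 to 0.875 m from the base axis. Payload 15.5 kg.
Tool frame: the origin (TCP) lies at the very end of the fingers, on their centre line; the grasp point (between the pads) lies 19 mm behind it; x points along the fingers, y is the direction in which the jaws open and shut, and the axes are right-handed (so a half turn about x gives the same grasp; the last joint's range is limited). The gripper opens to 85 mm and grips with 20 to 120 N. Pads are 22 mm wide; open, the fingers measure 114 mm over their backs; the gripper's body (76 mm by 85 mm) begins 54 mm behind the grasp point. The pads swing forward as they close: fully open they stand 13 mm farther back than shut.
Start: joints at [1.111, 0.494, 1.345, -0, 1.302, -0.096], TCP at [0.223, 0.584, 0.231] pointing down, gripper open.
Joint ranges: [-2.91, 2.91], [-0.82, 2.16], [0.22, 2.67], [-1.22, 4.37], [0.12, 2.79], [-3.08, 3.08]. Speed limits (rad/s): [1.89, 1.89, 2.57, 3.01, 3.01, 3.01].

### API

Orientations are given as a unit quaternion [x, y, z, w].
In Python, from station import get_obs, capture, camera_info, finish_job gives the robot as it stands.
- The arm moves only by the shell command python3 -m pendant 'ROWS'. ROWS is JSON, a list of rows, each an object of numbers: "dx", "dy", "dz": the shift along the tool's x, y, z in mm; "ax", "ay", "az": the turn, a rotation vector about the tool's x, y, z in degrees; "hand": the finger opening in mm, from 0 to 85.4. A call has 1 to 5 rows; each row is the pose to reach, as a shift and turn from the pose commanded when the call began, along the tool's axes at that moment; what a row does not reach only later rows make up. A row lasts 1/8 s, in which the tool goes at most 62.5 mm and 10.7 degrees, less where a joint would pass 70% of its speed; a pose out of reach is approached as far as the arm can. A call with a gripper value outside its range is refused whole. The fingers move at their own pace and stop on an object; the grip force is fixed at half the most. Time passes only in rows, so rows that repeat a pose let the fingers close. It gives the time, the measured TCP pose, the force and the opening at its end, in the units of the state.
- get_obs(): the state, without advancing time (a new reading comes with each control period).
- capture(name): name is "scene" or "top" or "wrist"; returns (picture, depth): 420x560x3 uint8, red, green, blue; 420x560 float32, m along the optical axis (not along the pixel's ray), 0 where there is no reading.
- camera_info(name): a dict with "fx", "fy", "cx", "cy" (pixels), "xyz" and "rotation" of the camera in the world. Camera axes: x right, y up, looking along -z (the intrinsics and any distortion apply to the point x, -y, -z); pixel columns grow to the right and rows downward; lengths in m; the calibration is good to about 2 mm. A picture is of the moment at which its call begins: read the wrist's pose just before it. camera_info takes no time and is no camera call; for the wrist camera it gives the pose at the moment of the call.
- finish_job(): hands the job in, once; it reports no verdict.
The state is a dict: "clock": time; "joints": joint angles; "qvel": joint speeds; "joint_torque": joint torques, N m; "position": TCP position; "orientation": TCP orientation; "wrist_force": force on the tool from outside, world axes, zero at the start; "ft_torque": the same for the moment, N m; "opening": finger opening in m.
Only numpy, scipy, OpenCV 4.12 (cv2) and the standard library are available. Lean on these libraries where they do the work, as an engineer would, in place of code of your own. Each camera call takes 0.05 s, during which the arm holds its last target. There are 200 camera calls.

## Working session

There is one attempt and no reset: what is moved stays moved. The work goes in short steps, Python scripts to look and compute and a shell command to move; the robot and the scene stay as the last step left them, time stands still between calls to the robot, and variables do not carry over. Pictures are saved under pics/ and viewed, about 8 in all and at most 12, crops included, and the job is handed in when it is done.

```bash
mkdir -p pics; ls; cat > h.py <<'E'
import numpy as np, cv2, json
from station import get_obs, capture, camera_info
from scipy.spatial.transform import Rotation as R
def snap(name, fn):
    ci=camera_info(name); im,d=capture(name)
    cv2.imwrite('pics/%s.png'%fn, im[:,:,::-1]); np.savez('pics/%s.npz'%fn, im=im,d=d,ci=json.dumps({k:np.array(v).tolist() if not isinstance(v,str) else v for k,v in ci.items()}))
def load(fn):
    z=np.load('pics/%s.npz'%fn); return z['im'],z['d'],json.loads(str(z['ci']))
def cloud(fn):
    im,d,ci=load(fn); v,u=np.mgrid[:d.shape[0],:d.shape[1]]
    p=np.stack([(u-ci['cx'])/ci['fx']*d,-(v-ci['cy'])/ci['fy']*d,-d],-1)
    r=np.array(ci['rotation']); r=r if r.shape==(3,3) else R.from_quat(r).as_matrix()
    return im,d,p@r.T+np.array(ci['xyz'])
def tool(dw,o=None):
    o=o or get_obs(); return R.from_quat(o['orientation']).inv().apply(dw)
E
python3 - <<'E'
from h import *
print(get_obs())
for n in('scene','top','wrist'):
    snap(n,n+'0'); print(n,camera_info(n))
E
```

```text
pics
{'clock': 0.0, 'joints': array([ 1.11051744e+00,  4.94206767e-01,  1.34618860e+00,  5.91020858e-06,
        1.30251415e+00, -9.54869131e-02]), 'qvel': array([ 8.81083088e-05,  6.84099727e-04,  1.43129478e-03,  1.68028415e-04,
       -8.37815225e-04,  5.68467081e-04]), 'joint_torque': array([ 7.44238077e-04, -8.82162452e+01, -3.83889341e+01,  2.52360223e-04,
        1.00022097e-02,  1.45654974e-05]), 'position': array([0.22278247, 0.58352157, 0.23066613]), 'orientation': array([ 0.12781286,  0.69550664, -0.1287072 ,  0.69524733]), 'wrist_force': array([-1.0538281 , -0.70218091,  0.72028147]), 'ft_torque': array([ 0.01652023, -0.01703717, -0.00473842]), 'opening': 0.08557664053609672}
scene {'fx': 422.1570426181394, 'fy': 422.1570426181394, 'cx': 281.2161802522976, 'cy': 202.15466839757664, 'xyz': array([1.05328496, 0.05708517, 0.96270644]), 'rotation': array([0.14993814, 0.23748114, 0.81086008, 0.51344638])}
top {'fx': 526.0412491885979, 'fy': 526.0412491885979, 'cx': 273.5721248425859, 'cy': 216.64016901093717, 'xyz': array([ 0.35961077, -0.19290502,  1.62305986]), 'rotation': array([-0.03831208,  0.0319793 ,  0.70662491, -0.70582628])}
wrist {'fx': 351.4775608977616, 'fy': 351.4775608977616, 'cx': 279.5604055218787, 'cy': 204.3981718729034, 'xyz': array([0.16040186, 0.60757753, 0.37279647]), 'rotation': array([-0.10874701, -0.07513084,  0.5614239 ,  0.81690431])}
```

View pics/scene0.png

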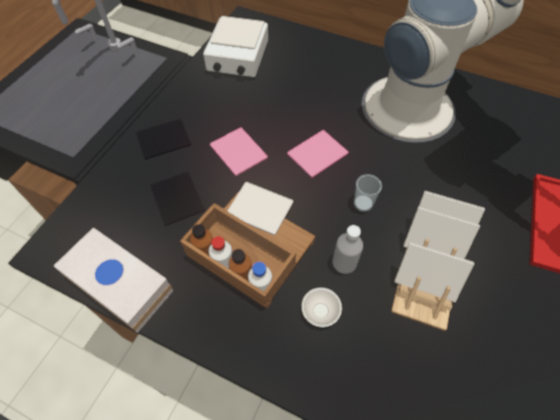

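View pics/top0.png

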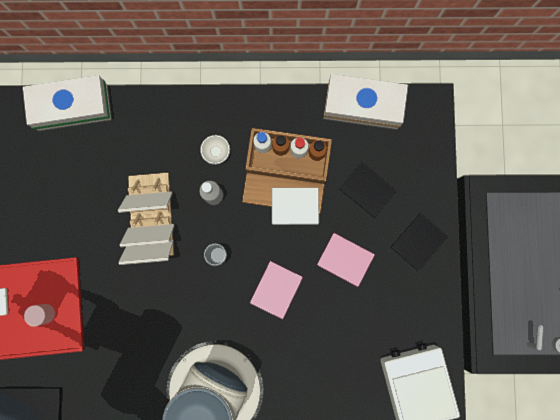

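The white tile on the stand is at about (262,207) in scene and (295,206) in top. The pink and black slabs lie on the bench. The rack is at (147,220) in top, with the empty place between the tiles at rows 200 and 235. Next I'll measure.

```bash
python3 - <<'E'
from h import *
for c,boxes in {'top0':{'stand':(235,120,340,240),'rack':(110,165,185,270)},'scene0':{'stand':(175,175,325,305),'rack':(380,185,500,335)}}.items():
    im,d,P=cloud(c); 
    for n,(a,b,e,f) in boxes.items():
        m=np.zeros(d.shape,bool); m[b:f,a:e]=1; m&=d>0
        p=P[m]; col=im[m].astype(int)
        sat=col.max(1)-col.min(1); br=col.min(1)
        print(c,n)
        if n=='stand':
            t=(sat<30)&(br>150)&(p[:,2]>.02)&(p[:,2]<.055)
            q=p[t]; print(' tile n',len(q),'z',np.median(q[:,2]),cv2.minAreaRect((q[:,:2]*1000).astype(np.float32)))
            s=(p[:,2]>.082)&(p[:,2]<.098)&(sat>30); q=p[s]
            print(' rim n',len(q),cv2.minAreaRect((q[:,:2]*1000).astype(np.float32)))
            s=(p[:,2]>.02)&(p[:,2]<.036)&(sat>40); q=p[s]
            print(' step',len(q),np.median(q[:,2]),cv2.minAreaRect((q[:,:2]*1000).astype(np.float32)))
        else:
            s=(p[:,2]>.006)&(sat>40); q=p[s]
            print(' wood',len(q),cv2.minAreaRect((q[:,:2]*1000).astype(np.float32)))
            s=(p[:,2]>.003)&(p[:,2]<.018)&(sat>40); q=p[s]
            print(' base',len(q),np.median(q[:,2]),cv2.minAreaRect((q[:,:2]*1000).astype(np.float32)))
            k=((sat<30)&(br>110)&(d[m]>0)&(p[:,2]>.02)).astype(np.uint8)
            full=np.zeros(d.shape,np.uint8); full[m]=k
            nn,l,st,_=cv2.connectedComponentsWithStats(cv2.erode(full,np.ones((3,3))))
            for i in range(1,nn):
                if st[i,4]<60: continue
                q=P[l==i]; ce=q.mean(0); w,v=np.linalg.eigh(np.cov((q-ce).T)); nrm=v[:,0]*np.sign(v[2,0])
                print(' tile',st[i],ce.round(4),'n',nrm.round(3),'resid',np.sqrt(w[0])*1e3,'zr',q[:,2].min(),q[:,2].max())
E
python3 - <<'E'
import cv2,numpy as np
a=cv2.imread('pics/scene0.png')
b=cv2.imread('pics/top0.png')
x=cv2.resize(a[170:310,170:330],None,fx=2.5,fy=2.5,interpolation=cv2.INTER_CUBIC)
y=cv2.resize(b[120:240,230:340],None,fx=2.9,fy=2.9,interpolation=cv2.INTER_CUBIC)
h=max(x.shape[0],y.shape[0]);o=np.zeros((h,x.shape[1]+y.shape[1],3),np.uint8);o[:x.shape[0],:x.shape[1]]=x;o[:y.shape[0],x.shape[1]:]=y
cv2.imwrite('pics/crop1.png',o);print(o.shape)
E
```

```text
top0 stand
 tile n 1658 z 0.03780280265335023 ((552.3306884765625, -244.11956787109375), (108.73297119140625, 140.5987091064453), 0.15570974349975586)
 rim n 923 ((699.5183715820312, -222.5944061279297), (240.63597106933594, 128.30406188964844), 81.83055114746094)
 step 2458 0.029657276980726954 ((651.582763671875, -215.0810546875), (240.35089111328125, 210.7633056640625), 81.76395416259766)
top0 rack
 wood 1452 ((528.0126342773438, 202.02235412597656), (254.93743896484375, 127.04476165771484), 4.509570598602295)
 base 491 0.01250699982088932 ((527.7338256835938, 203.84634399414062), (256.0384521484375, 128.94728088378906), 5.122320175170898)
 tile [119 193  51  18 601] [0.5582 0.1997 0.0894] n [0.857 0.073 0.511] resid 1.6171692014673669 zr 0.0356002260295889 0.13559837495875993
 tile [ 120  225   53   38 1483] [0.4336 0.193  0.0885] n [0.636 0.107 0.764] resid 19.10978786791924 zr 0.034114111883013276 0.1329652704360882
scene0 stand
 tile n 2039 z 0.03510446054913319 ((630.2135009765625, -181.59130859375), (360.9349060058594, 183.61683654785156), 42.02919387817383)
 rim n 1610 ((700.7747192382812, -221.61505126953125), (241.9012451171875, 127.45460510253906), 81.5323257446289)
 step 2383 0.027443702113005952 ((656.1475830078125, -214.0835723876953), (240.6082000732422, 217.7587890625), 81.76101684570312)
scene0 rack
 wood 1811 ((575.333740234375, 207.7486572265625), (165.4627227783203, 125.54701232910156), 4.302281379699707)
 base 1060 0.01133090203600673 ((623.61376953125, 211.4154052734375), (68.9572525024414, 125.82758331298828), 3.7138543128967285)
 tile [ 397  193   86  108 5286] [0.4958 0.1977 0.0881] n [ 0.187 -0.002  0.982] resid 21.590176786430206 zr 0.02987098011983491 0.1270568915868452
(350, 719, 3)
```

View pics/crop1.png

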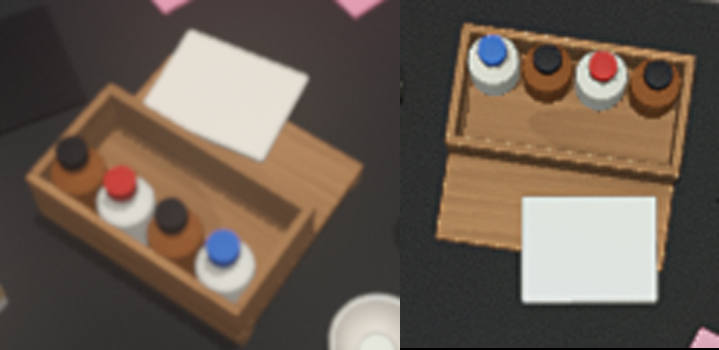

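```bash
cat >> h.py <<'E'
O=np.array([.637,-.212]); YS=np.radians(-8.25)
def S(x,y,z): # stand mm -> world m
    c,s=np.cos(YS),np.sin(YS); return np.array([O[0]+(c*x-s*y)/1e3,O[1]+(s*x+c*y)/1e3,z/1e3])
KO=np.array([.6434,.2127]); YR=np.radians(4.8)
def K(x,y,z):
    c,s=np.cos(YR),np.sin(YR); return np.array([KO[0]+(c*x-s*y)/1e3,KO[1]+(s*x+c*y)/1e3,z/1e3])
def ori(yaw,al,jaw='v',flip=False):
    # tool x: heading yaw, al deg down. jaw 'v': jaw axis in the vertical plane; 'h': horizontal
    a=np.radians(al); h=np.array([np.cos(yaw),np.sin(yaw),0]); l=np.array([-np.sin(yaw),np.cos(yaw),0]); u=np.array([0,0,1])
    x=np.cos(a)*h-np.sin(a)*u; v=np.sin(a)*h+np.cos(a)*u
    y=v if jaw=='v' else l
    if flip: y=-y
    return R.from_matrix(np.stack([x,y,np.cross(x,y)],1))
def go(pos,r,p0=None,r0=None):
    o=get_obs(); p0=o['position'] if p0 is None else p0; r0=R.from_quat(o['orientation']) if r0 is None else r0
    print('d',np.round(r0.inv().apply(np.asarray(pos)-p0)*1e3,1),'a',np.round((r0.inv()*r).as_rotvec(degrees=True),1))
E
python3 - <<'E'
from h import *
o=get_obs(); print(R.from_quat(o['orientation']).as_matrix().round(3))
for f in(0,1):
    print(f); go(S(-175,-45,150),ori(YS,90,'h',f)); go(S(-130,-45,40),ori(YS,25,'v',f)); go(S(0,0,200),ori(YS,90,'v',f)); go(K(-150,0,200),ori(YR,60,'v',f))
E
```

```text
[[-0.     0.357  0.934]
 [-0.001  0.934 -0.357]
 [-1.    -0.001 -0.   ]]
0
d [  81.4 -677.7  509.9] a [-12.7  -0.    0. ]
d [ 191.4 -667.8  553.8] a [ 68.4 -43.5  54.5]
d [  31.3 -595.5  670.7] a [77.3  0.   0. ]
d [  31.  -261.5  390. ] a [ 62.8 -16.8  26.8]
1
d [  81.4 -677.7  509.9] a [1.673e+02 1.000e-01 0.000e+00]
d [ 191.4 -667.8  553.8] a [-90.1 -57.5 -46. ]
d [  31.3 -595.5  670.7] a [-102.7   -0.     0. ]
d [  31.  -261.5  390. ] a [-112.6  -30.2  -18.9]
```

```bash
python3 -m pendant '[{"dy":-45,"dz":34,"hand":60},{"dy":-90,"dz":68,"hand":60},{"dy":-135,"dz":102,"hand":60},{"dy":-180,"dz":135,"hand":60},{"dy":-226,"dz":170,"hand":60}]'
python3 -m pendant '[{"dy":-45,"dz":34,"hand":60},{"dy":-90,"dz":68,"hand":60},{"dy":-135,"dz":102,"hand":60},{"dy":-180,"dz":135,"hand":60},{"dy":-226,"dz":170,"hand":60}]'
python3 -m pendant '[{"dy":-45,"dz":34,"hand":60},{"dy":-90,"dz":68,"hand":60},{"dy":-135,"dz":102,"hand":60},{"dy":-180,"dz":135,"hand":60},{"dy":-226,"dz":170,"hand":60}]'
python3 - <<'E'
from h import *
print(get_obs()['joints'].round(3)); go(S(-175,-45,150),ori(YS,90,'h'))
E
```

```text
[ 1.11   0.494  1.346 -0.     1.302 -0.095]
d [  81.4 -677.7  509.9] a [-12.7  -0.    0. ]invalid input
invalid input
invalid input
```

```bash
python3 -m pendant '[{"dx":0,"dy":-45,"dz":34,"ax":0,"ay":0,"az":0,"hand":60},{"dx":0,"dy":-90,"dz":68,"ax":0,"ay":0,"az":0,"hand":60},{"dx":0,"dy":-135,"dz":102,"ax":0,"ay":0,"az":0,"hand":60},{"dx":0,"dy":-180,"dz":135,"ax":0,"ay":0,"az":0,"hand":60},{"dx":0,"dy":-226,"dz":170,"ax":0,"ay":0,"az":0,"hand":60}]'
```

```text
clock: 0.78
position: [0.3012, 0.3105, 0.2313]
orientation: [0.128, 0.695, -0.128, 0.695]
wrist_force: [1.2, -0.3, 0.0]
opening: 0.0599
```

```bash
python3 -m pendant '[{"dx":0,"dy":-45,"dz":34,"ax":0,"ay":0,"az":0,"hand":60},{"dx":0,"dy":-90,"dz":68,"ax":0,"ay":0,"az":0,"hand":60},{"dx":0,"dy":-135,"dz":102,"ax":0,"ay":0,"az":0,"hand":60},{"dx":0,"dy":-180,"dz":135,"ax":0,"ay":0,"az":0,"hand":60},{"dx":0,"dy":-226,"dz":170,"ax":0,"ay":0,"az":0,"hand":60}]'
python3 -m pendant '[{"dx":0,"dy":-45,"dz":34,"ax":0,"ay":0,"az":0,"hand":60},{"dx":0,"dy":-90,"dz":68,"ax":0,"ay":0,"az":0,"hand":60},{"dx":0,"dy":-135,"dz":102,"ax":0,"ay":0,"az":0,"hand":60},{"dx":0,"dy":-180,"dz":135,"ax":0,"ay":0,"az":0,"hand":60},{"dx":0,"dy":-226,"dz":170,"ax":0,"ay":0,"az":0,"hand":60}]'
python3 - <<'E'
from h import *
print(get_obs()['joints'].round(3)); go(S(-175,-45,150),ori(YS,90,'h'))
E
```

```text
clock: 1.4
position: [0.3795, 0.0385, 0.2314]
orientation: [0.128, 0.695, -0.128, 0.696]
wrist_force: [0.7, 1.7, -0.6]
opening: 0.0599
clock: 2.02
position: [0.4576, -0.2334, 0.2312]
orientation: [0.128, 0.695, -0.128, 0.695]
wrist_force: [0.9, 0.5, 1.0]
opening: 0.0599
[-0.588  0.338  1.616  0.     1.188 -1.794]
d [81.2  1.7 -0.9] a [-12.7  -0.   -0. ]
```

```bash
python3 -m pendant '[{"dx":20,"dy":0,"dz":0,"ax":-6.5,"ay":0,"az":0,"hand":60},{"dx":40,"dy":0,"dz":0,"ax":-12.7,"ay":0,"az":0,"hand":60},{"dx":50,"dy":0,"dz":0,"ax":-12.7,"ay":0,"az":0,"hand":60},{"dx":50,"dy":0,"dz":0,"ax":-12.7,"ay":0,"az":0,"hand":60}]'
python3 - <<'E'
from h import *
snap('wrist','w1'); im,d,P=cloud('w1')
sat=im.max(2).astype(int)-im.min(2); m=(d>0)&(im.min(2)>140)&(sat<40)&(P[...,2]>.025)&(P[...,2]<.048)
q=P[m]; print(len(q),np.median(q[:,2]),cv2.minAreaRect((q[:,:2]*1000).astype(np.float32)))
c,s=np.cos(YS),np.sin(YS); A=np.array([[c,s],[-s,c]])
st=(P[...,:2]-O)@A.T*1e3
b=(d>0)&(P[...,2]>.05)&(P[...,2]<.08)&(abs(st[...,0])<25)&(sat>40)
print('board face',b.sum(),np.percentile(st[b][:,0],[5,25,50,75]), np.polyfit(st[b][:,1],st[b][:,0],1) if b.sum()>50 else '')
go(S(-175,-45,17),ori(YS,90,'h'))
E
```

```text
clock: 2.52
position: [0.4573, -0.2312, 0.181]
orientation: [0.052, 0.706, -0.051, 0.705]
wrist_force: [0.1, 0.3, 0.0]
opening: 0.0598
16697 0.0353359418830233 ((519.088623046875, -159.28648376464844), (152.52110290527344, 355.1754150390625), 21.929656982421875)
board face 921 [0.35743358 0.91255632 1.2693473  1.6259357 ] [0.00494767 0.80106893]
d [ 1.645e+02 -1.000e-01 -2.000e-01] a [-0.1 -0.  -0. ]
```

View pics/w1.png

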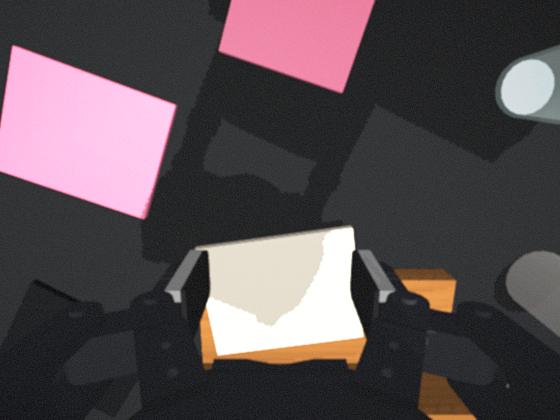

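```bash
sed -i 's/^O=np.array.*$/O=np.array([.638,-.212]); YS=np.radians(-8.4)/' h.py
python3 -m pendant '[{"dx":45,"dy":0,"dz":0,"ax":0,"ay":0,"az":0,"hand":60},{"dx":90,"dy":0,"dz":0,"ax":0,"ay":0,"az":0,"hand":60},{"dx":135,"dy":0,"dz":0,"ax":0,"ay":0,"az":0,"hand":60},{"dx":160,"dy":0,"dz":0,"ax":0,"ay":0,"az":0,"hand":60},{"dx":163,"dy":0,"dz":0,"ax":0,"ay":0,"az":0,"hand":60}]'
python3 -m pendant '[{"dx":0,"dy":0,"dz":8,"ax":0,"ay":0,"az":0,"hand":60},{"dx":0,"dy":0,"dz":16,"ax":0,"ay":0,"az":0,"hand":60},{"dx":0,"dy":0,"dz":24,"ax":0,"ay":0,"az":0,"hand":60},{"dx":0,"dy":0,"dz":32,"ax":0,"ay":0,"az":0,"hand":60},{"dx":0,"dy":0,"dz":40,"ax":0,"ay":0,"az":0,"hand":60}]'
python3 - <<'E'
from h import *
go(S(-121,-45,17),ori(YS,90,'h'))
E
```

```text
clock: 3.2
position: [0.4574, -0.2312, 0.0177]
orientation: [0.051, 0.706, -0.051, 0.705]
wrist_force: [0.3, -0.7, 1.1]
opening: 0.06
clock: 3.82
position: [0.4974, -0.237, 0.0184]
orientation: [0.051, 0.705, -0.05, 0.705]
wrist_force: [-2.9, 1.3, 2.7]
opening: 0.0599
d [ 1.4  0.2 14.5] a [ 0.2 -0.  -0. ]
```

```bash
python3 -m pendant '[{"dx":0,"dy":0,"dz":3,"ax":0,"ay":0,"az":0,"hand":60},{"dx":0,"dy":0,"dz":6,"ax":0,"ay":0,"az":0,"hand":60},{"dx":0,"dy":0,"dz":9,"ax":0,"ay":0,"az":0,"hand":60},{"dx":0,"dy":0,"dz":12,"ax":0,"ay":0,"az":0,"hand":60},{"dx":0,"dy":0,"dz":12,"ax":0,"ay":0,"az":0,"hand":60}]'
python3 -m pendant '[{"dx":0,"dy":0,"dz":1,"ax":0,"ay":0,"az":0,"hand":60},{"dx":0,"dy":0,"dz":2,"ax":0,"ay":0,"az":0,"hand":60}]'
python3 - <<'E'
from h import *
snap('top','t2'); im,d,P=cloud('t2')
c,s=np.cos(YS),np.sin(YS); A=np.array([[c,s],[-s,c]]); st=(P[...,:2]-O)@A.T*1e3
sat=im.max(2).astype(int)-im.min(2); m=(d>0)&(im.min(2)>150)&(sat<30)&(P[...,2]>.025)&(P[...,2]<.05)&(abs(st[...,0]+50)<90)&(abs(st[...,1])<125)
print(m.sum(),cv2.minAreaRect(st[m].astype(np.float32)), st[m].min(0), st[m].max(0)); 
E
```

```text
clock: 4.45
position: [0.5095, -0.2391, 0.0183]
orientation: [0.05, 0.705, -0.051, 0.706]
wrist_force: [0.2, 0.4, 0.2]
opening: 0.0594
clock: 4.7
position: [0.5107, -0.2391, 0.0183]
orientation: [0.051, 0.706, -0.051, 0.705]
wrist_force: [-3.5, -0.2, 2.8]
opening: 0.06
209 ((-25.947538375854492, -95.94552612304688), (123.1170654296875, 66.02102661132812), 42.579410552978516) [ -93.61084392 -120.27822067] [ -1.91155532 -29.98733808]
```

```bash
for i in 1 2; do :; done; python3 -m pendant '[{"dx":0,"dy":0,"dz":1,"ax":0,"ay":0,"az":0,"hand":60},{"dx":0,"dy":0,"dz":2,"ax":0,"ay":0,"az":0,"hand":60}]'
python3 -m pendant '[{"dx":0,"dy":0,"dz":1,"ax":0,"ay":0,"az":0,"hand":60},{"dx":0,"dy":0,"dz":2,"ax":0,"ay":0,"az":0,"hand":60}]'
```

```text
clock: 5.0
position: [0.5117, -0.239, 0.0182]
orientation: [0.051, 0.706, -0.05, 0.704]
wrist_force: [-13.6, 0.2, 9.6]
opening: 0.0601
clock: 5.25
position: [0.512, -0.2388, 0.0181]
orientation: [0.051, 0.707, -0.05, 0.703]
wrist_force: [-24.3, -0.6, 18.1]
opening: 0.0601
```

```bash
python3 -m pendant '[{"dx":0,"dy":0,"dz":-25,"ax":0,"ay":0,"az":0,"hand":60},{"dx":-30,"dy":0,"dz":-60,"ax":0,"ay":0,"az":0,"hand":60},{"dx":-80,"dy":0,"dz":-70,"ax":0,"ay":0,"az":0,"hand":60},{"dx":-130,"dy":0,"dz":-70,"ax":0,"ay":0,"az":0,"hand":40},{"dx":-132,"dy":0,"dz":-70,"ax":0,"ay":0,"az":0,"hand":40}]'
python3 - <<'E'
from h import *
c,s=np.cos(YS),np.sin(YS); A=np.array([[c,s],[-s,c]])
for n in('wrist','top'):
    snap(n,n+'3'); im,d,P=cloud(n+'3')
    st=(P[...,:2]-O)@A.T*1e3
    sat=im.max(2).astype(int)-im.min(2); m=(d>0)&(im.min(2)>140)&(sat<30)&(P[...,2]>.028)&(P[...,2]<.045)&(abs(st[...,0]+50)<90)&(abs(st[...,1])<125)
    k=cv2.morphologyEx(m.astype(np.uint8),cv2.MORPH_OPEN,np.ones((3,3)))>0
    print(n,k.sum(),cv2.minAreaRect(st[k].astype(np.float32)), np.percentile(st[k],[.5,99.5],axis=0))
P0=S(-160,-48,120); go(P0,ori(YS,28,'v')); 
E
```

```text
clock: 5.88
position: [0.4476, -0.231, 0.1538]
orientation: [0.049, 0.703, -0.052, 0.708]
wrist_force: [-0.4, 0.3, -0.8]
opening: 0.0402
wrist 7947 ((-72.9337158203125, -46.41012954711914), (106.7596435546875, 76.5003662109375), 89.99752807617188) [[-110.63812996  -97.48741808]
 [ -37.47664095    4.53327048]]
top 953 ((-45.29011154174805, -50.96733856201172), (140.12071228027344, 90.99391174316406), 89.56680297851562) [[ -89.22208274 -119.8798881 ]
 [  -1.262951     17.41124699]]
d [30.8 -2.2 27.1] a [ 80.5 -48.2  48.1]
```

View pics/wrist3.png

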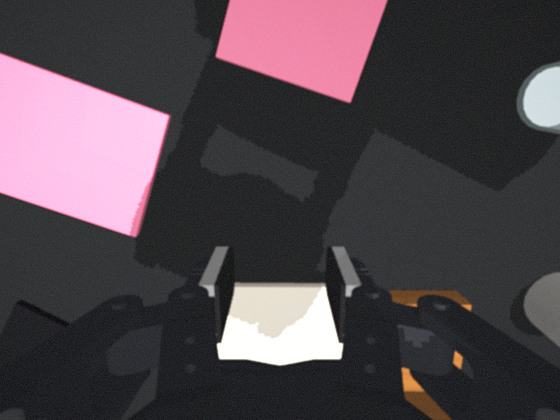

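```bash
python3 -m pendant '[{"dx":0,"dy":0,"dz":0,"ax":8,"ay":-4.8,"az":4.8,"hand":36},{"dx":0,"dy":0,"dz":0,"ax":16,"ay":-9.6,"az":9.6,"hand":36},{"dx":0,"dy":0,"dz":0,"ax":24,"ay":-14.4,"az":14.4,"hand":36},{"dx":0,"dy":0,"dz":0,"ax":32,"ay":-19.2,"az":19.2,"hand":36},{"dx":0,"dy":0,"dz":0,"ax":40,"ay":-24,"az":24,"hand":36}]'
python3 -m pendant '[{"dx":0,"dy":0,"dz":0,"ax":8,"ay":-4.8,"az":4.8,"hand":36},{"dx":0,"dy":0,"dz":0,"ax":16,"ay":-9.6,"az":9.6,"hand":36},{"dx":0,"dy":0,"dz":0,"ax":24,"ay":-14.4,"az":14.4,"hand":36},{"dx":0,"dy":0,"dz":0,"ax":32,"ay":-19.2,"az":19.2,"hand":36},{"dx":0,"dy":0,"dz":0,"ax":40,"ay":-24,"az":24,"hand":36}]'
python3 - <<'E'
from h import *
print(get_obs()['joints'].round(3))
go(S(-160,-51,120),ori(YS,28,'v')); go(S(-125,-51,40),ori(YS,28,'v'))
E
```

```text
clock: 6.6
position: [0.4452, -0.2302, 0.1493]
orientation: [0.418, 0.461, -0.152, 0.768]
wrist_force: [1.8, 0.4, 0.3]
opening: 0.0361
clock: 7.22
position: [0.4543, -0.2431, 0.1699]
orientation: [0.695, 0.149, -0.222, 0.667]
wrist_force: [0.9, 0.2, -0.1]
opening: 0.0358
[-1.128  0.654  2.438  2.092  1.012 -3.081]
d [ 40.4 -34.1  -5.4] a [ 0.5 -2.1  2.6]
d [111.2 -85.2  -3.3] a [ 0.5 -2.1  2.6]
```

```bash
python3 - <<'E'
from h import *
go(S(-140,-51,90),ori(YS,40,'v'))
E
```

```text
d [ 72.9 -49.8  -4.4] a [ 0.7 -2.1 -9.4]
```

```bash
python3 -m pendant '[{"dx":0,"dy":0,"dz":0,"ax":0.7,"ay":-2,"az":-9.4,"hand":36},{"dx":18,"dy":-12,"dz":-1,"ax":0.7,"ay":-2,"az":-9.4,"hand":36},{"dx":37,"dy":-25,"dz":-2,"ax":0.7,"ay":-2,"az":-9.4,"hand":36},{"dx":55,"dy":-37,"dz":-3,"ax":0.7,"ay":-2,"az":-9.4,"hand":36},{"dx":73,"dy":-50,"dz":-4.4,"ax":0.7,"ay":-2,"az":-9.4,"hand":36}]'
python3 - <<'E'
from h import *
print(get_obs()['joints'].round(3))
go(S(-140,-51,90),ori(YS,40,'v'));go(S(-120,-51,31),ori(YS,40,'v'))
E
```

```text
clock: 7.85
position: [0.4935, -0.2421, 0.0902]
orientation: [0.678, 0.196, -0.288, 0.647]
wrist_force: [0.1, -0.5, 0.2]
opening: 0.0357
[-0.9    0.739  2.335  2.34   0.822 -3.083]
d [-1.  -1.1  0.1] a [ 0.5 -0.3  0.1]
d [ 52.3 -33.3   0. ] a [ 0.5 -0.3  0.1]
```

```bash
python3 -m pendant '[{"dx":0,"dy":0,"dz":0,"ax":10.6,"ay":0,"az":0,"hand":36},{"dx":0,"dy":0,"dz":0,"ax":21.2,"ay":0,"az":0,"hand":36},{"dx":0,"dy":0,"dz":0,"ax":31.8,"ay":0,"az":0,"hand":36},{"dx":0,"dy":0,"dz":0,"ax":42.4,"ay":0,"az":0,"hand":36},{"dx":0,"dy":0,"dz":0,"ax":53,"ay":0,"az":0,"hand":36}]'
python3 -m pendant '[{"dx":0,"dy":0,"dz":0,"ax":10.6,"ay":0,"az":0,"hand":36},{"dx":0,"dy":0,"dz":0,"ax":21.2,"ay":0,"az":0,"hand":36},{"dx":0,"dy":0,"dz":0,"ax":31.8,"ay":0,"az":0,"hand":36},{"dx":0,"dy":0,"dz":0,"ax":42.4,"ay":0,"az":0,"hand":36},{"dx":0,"dy":0,"dz":0,"ax":53,"ay":0,"az":0,"hand":36}]'
python3 -m pendant '[{"dx":0,"dy":0,"dz":0,"ax":10.6,"ay":0,"az":0,"hand":36},{"dx":0,"dy":0,"dz":0,"ax":21.2,"ay":0,"az":0,"hand":36},{"dx":0,"dy":0,"dz":0,"ax":31.8,"ay":0,"az":0,"hand":36},{"dx":0,"dy":0,"dz":0,"ax":42.4,"ay":0,"az":0,"hand":36},{"dx":0,"dy":0,"dz":0,"ax":53,"ay":0,"az":0,"hand":36}]'
python3 - <<'E'
from h import *
print(get_obs()['joints'].round(3))
go(S(-120,-51,31),ori(YS,40,'v',1))
E
```

```text
clock: 8.48
position: [0.4932, -0.2421, 0.0909]
orientation: [0.896, 0.046, -0.345, 0.274]
wrist_force: [1.1, -0.2, 0.7]
opening: 0.0362
clock: 9.1
position: [0.4932, -0.2422, 0.0909]
orientation: [0.925, -0.113, -0.33, -0.154]
wrist_force: [-0.1, 0.4, -0.2]
opening: 0.0358
clock: 9.72
position: [0.4932, -0.2422, 0.0909]
orientation: [0.759, -0.248, -0.245, -0.551]
wrist_force: [0.2, 1.0, -0.1]
opening: 0.036
[-0.901  0.737  2.335  2.338  0.821 -0.301]
d [53.  31.5 12. ] a [21.2  0.3 -0.1]
```

```bash
python3 -m pendant '[{"dx":0,"dy":0,"dz":0,"ax":10.6,"ay":0,"az":0,"hand":36},{"dx":0,"dy":0,"dz":0,"ax":21.2,"ay":0,"az":0,"hand":36},{"dx":18,"dy":10.5,"dz":4,"ax":21.2,"ay":0.3,"az":0,"hand":36},{"dx":36,"dy":21,"dz":8,"ax":21.2,"ay":0.3,"az":0,"hand":36},{"dx":53,"dy":31.5,"dz":12,"ax":21.2,"ay":0.3,"az":0,"hand":36}]'
python3 - <<'E'
from h import *
print(get_obs()['joints'].round(3))
go(S(-88,-51,31),ori(YS,40,'v',1))
snap('wrist','w4'); snap('scene','s4')
E
```

```text
clock: 10.35
position: [0.5122, -0.2452, 0.0303]
orientation: [-0.647, 0.29, 0.194, 0.678]
wrist_force: [-0.6, 0.6, 0.6]
opening: 0.0359
[-0.858  0.916  2.304  2.47   0.931 -0.07 ]
d [ 23.8 -20.9   0.1] a [ 0.4 -0.  -0.1]
```

View pics/w4.png

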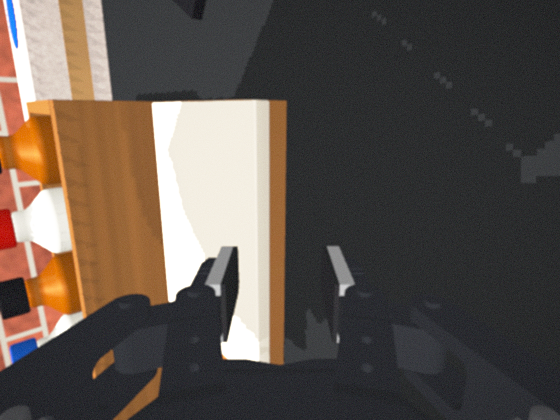

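```bash
python3 -m pendant '[{"dx":6,"dy":-5.2,"dz":0,"ax":0,"ay":0,"az":0,"hand":36},{"dx":12,"dy":-10.5,"dz":0,"ax":0,"ay":0,"az":0,"hand":36},{"dx":18,"dy":-15.7,"dz":0,"ax":0,"ay":0,"az":0,"hand":36},{"dx":23.5,"dy":-20.5,"dz":0,"ax":0,"ay":0,"az":0,"hand":36},{"dx":23.5,"dy":-20.5,"dz":0,"ax":0,"ay":0,"az":0,"hand":36}]'
python3 - <<'E'
from h import *
print(get_obs()['joints'].round(3))
def tcp(th,ins):
    t=np.radians(th);c,s=np.cos(t),np.sin(t); M=np.array([-4*s-110*c,28+4*c+110*s]); q=M+ins*np.array([c,-s]); return S(q[0],-51,q[1])
print('vertical'); go(S(-85,-51,50),ori(YS,40,'v',1))
for th in(15,25,32,40): print(th,end=' '); go(tcp(th,16),ori(YS,40,'v',1))
E
```

```text
clock: 11.08
position: [0.544, -0.2501, 0.0335]
orientation: [-0.648, 0.289, 0.192, 0.678]
wrist_force: [-1.1, 0.5, -0.9]
opening: 0.036
[-0.799  0.882  2.231  2.476  0.853  0.013]
vertical
d [ -8.7 -14.2   0.3] a [ 0.5 -0.1  0.2]
15 d [-17.9 -14.6   0.3] a [ 0.5 -0.1  0.2]
25 d [-23.8 -29.4   0.2] a [ 0.5 -0.1  0.2]
32 d [-26.3 -40.2   0.1] a [ 0.5 -0.1  0.2]
40 d [-27.3 -52.7  -0. ] a [ 0.5 -0.1  0.2]
```

```bash
cat >> h.py <<'E'
def tcp(th,ins):
    t=np.radians(th);c,s=np.cos(t),np.sin(t); M=np.array([-4*s-110*c,28+4*c+110*s]); q=M+ins*np.array([c,-s]); return S(q[0],-51,q[1])
E
python3 - <<'E'
from h import *
r=ori(YS,40,'v',1)
for p in (S(-84,-51,43),S(-80,-51,56),tcp(25,24),tcp(32,22),tcp(40,20)): go(p,r)
E
```

```text
d [-3.4 -9.4  0.4] a [ 0.5 -0.1  0.2]
d [ -8.7 -22.    0.3] a [ 0.5 -0.1  0.2]
d [-16.1 -31.4   0.2] a [ 0.5 -0.1  0.2]
d [-20.3 -41.    0.1] a [ 0.5 -0.1  0.2]
d [-23.3 -52.7  -0. ] a [ 0.5 -0.1  0.2]
```

```bash
python3 -m pendant '[{"dx":-3.4,"dy":-9.4,"dz":0,"ax":0,"ay":0,"az":0,"hand":36},{"dx":-6,"dy":-15.5,"dz":0,"ax":0,"ay":0,"az":0,"hand":36},{"dx":-8.7,"dy":-22,"dz":0,"ax":0,"ay":0,"az":0,"hand":36},{"dx":-12.5,"dy":-26.5,"dz":0,"ax":0,"ay":0,"az":0,"hand":36},{"dx":-16,"dy":-31.4,"dz":0,"ax":0,"ay":0,"az":0,"hand":36}]'
python3 -m pendant '[{"dx":-2,"dy":-5,"dz":0,"ax":0,"ay":0,"az":0,"hand":36},{"dx":-4,"dy":-9.6,"dz":0,"ax":0,"ay":0,"az":0,"hand":36},{"dx":-5.5,"dy":-15.5,"dz":0,"ax":0,"ay":0,"az":0,"hand":36},{"dx":-7,"dy":-21.3,"dz":0,"ax":0,"ay":0,"az":0,"hand":36}]'
python3 - <<'E'
from h import *
print(get_obs()['joints'].round(3))
snap('wrist','w5'); im,d,P=cloud('w5')
c,s=np.cos(YS),np.sin(YS); A=np.array([[c,s],[-s,c]]); st=(P[...,:2]-O)@A.T*1e3
sat=im.max(2).astype(int)-im.min(2)
m=(d>0)&(im.min(2)>120)&(sat<35)&(abs(st[...,0]+50)<70)&(abs(st[...,1]+51)<75)&(P[...,2]>.032)&(st[...,0]<0)
q=np.c_[st[m],P[m][:,2]*1e3]; ce=q.mean(0); w,v=np.linalg.eigh(np.cov((q-ce).T)); print(m.sum(),ce,v[:,0],np.sqrt(w))
for th in(50,): go(tcp(th,20),ori(YS,th,'v',1))
E
```

```text
clock: 11.7
position: [0.5515, -0.2512, 0.0681]
orientation: [-0.648, 0.289, 0.192, 0.678]
wrist_force: [0.0, 0.5, -2.4]
opening: 0.036
clock: 12.2
position: [0.5597, -0.2522, 0.0888]
orientation: [-0.648, 0.289, 0.192, 0.678]
wrist_force: [-0.6, -0.4, -1.6]
opening: 0.0361
[-0.772  0.721  2.188  2.368  0.696  0.203]
13682 [-73.20621065 -67.59491835  78.55767757] [-0.50699029  0.00815813 -0.86191316] [ 3.43360438 28.89523601 35.82532374]
d [  1.4 -14.3   0.1] a [ 0.5 -0.1 10.2]
```

View pics/w5.png

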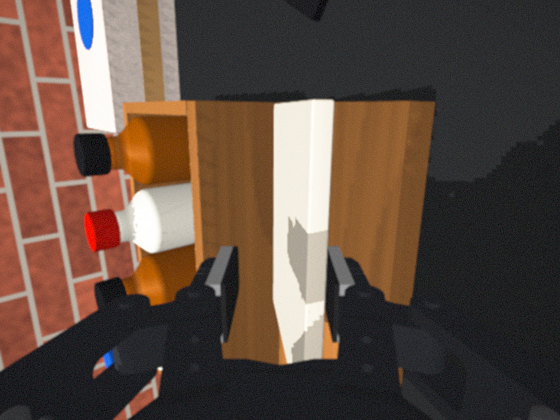

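```bash
python3 - <<'E'
from h import *
for th in(40,46,52,58,64): go(tcp(th,22),ori(YS,th,'v',1))
E
```

```text
d [2.  0.7 0.2] a [ 0.5 -0.1  0.2]
d [ 2.5 -8.1  0.2] a [ 0.5 -0.1  6.2]
d [  4.  -16.8   0.1] a [ 0.5 -0.2 12.2]
d [  6.4 -25.3   0. ] a [ 0.5 -0.2 18.2]
d [  9.8 -33.4  -0. ] a [ 0.4 -0.2 24.2]
```

```bash
python3 -m pendant '[{"dx":2,"dy":0,"dz":0,"ax":0.5,"ay":0,"az":0,"hand":22},{"dx":2.5,"dy":-8,"dz":0,"ax":0.5,"ay":0,"az":6,"hand":22},{"dx":4,"dy":-16.8,"dz":0,"ax":0.5,"ay":0,"az":12,"hand":22},{"dx":6.4,"dy":-25.3,"dz":0,"ax":0.5,"ay":0,"az":18,"hand":22},{"dx":9.8,"dy":-33.4,"dz":0,"ax":0.5,"ay":0,"az":24,"hand":22}]'
python3 - <<'E'
from h import *
print(get_obs()['joints'].round(3))
for th in(70,76,82,88,90): go(tcp(th,22),ori(YS,th,'v',1))
E
```

```text
clock: 12.88
position: [0.5814, -0.2301, 0.0965]
orientation: [-0.593, 0.341, 0.297, 0.667]
wrist_force: [-1.8, 0.7, -1.4]
opening: 0.0218
[-0.67   0.588  1.977  1.442  0.373  1.263]
d [ -3.1 -25.  -24.6] a [ 0.5  4.5 16. ]
d [  0.1 -33.4 -24.8] a [ 0.7  4.5 22. ]
d [  4.3 -41.4 -25.1] a [ 0.9  4.5 28. ]
d [  9.3 -49.  -25.5] a [ 1.2  4.4 34. ]
d [ 11.2 -51.5 -25.7] a [ 1.3  4.4 36. ]
```

```bash
python3 -m pendant '[{"dx":0,"dy":0,"dz":0,"ax":0,"ay":0,"az":0,"hand":22}]'
python3 - <<'E'
from h import *
print(get_obs()['joints'].round(3))
for th in(56,60,64,70,76): go(tcp(th,22),ori(YS,th,'v',1))
E
```

```text
clock: 13.0
position: [0.5822, -0.2303, 0.0969]
orientation: [-0.594, 0.34, 0.296, 0.667]
wrist_force: [-1.1, 1.0, -1.5]
opening: 0.0221
[-0.67   0.588  1.978  1.45   0.374  1.254]
d [ -7.   -3.7 -24.3] a [0.  4.5 2.2]
d [ -6.4  -9.6 -24.3] a [0.2 4.5 6.2]
d [ -5.4 -15.4 -24.4] a [ 0.3  4.5 10.2]
d [ -3.1 -24.1 -24.5] a [ 0.6  4.5 16.2]
d [  0.2 -32.4 -24.8] a [ 0.8  4.5 22.2]
```

```bash
python3 -m pendant '[{"dx":-1,"dy":-1,"dz":-5,"ax":0,"ay":1,"az":0.5,"hand":22},{"dx":-2.5,"dy":-2,"dz":-10,"ax":0,"ay":2,"az":1.5,"hand":22},{"dx":-4,"dy":-4,"dz":-15,"ax":0,"ay":3,"az":2.5,"hand":22},{"dx":-5.5,"dy":-6.5,"dz":-20,"ax":0,"ay":4,"az":4,"hand":22},{"dx":-6.4,"dy":-9.6,"dz":-24.3,"ax":0.2,"ay":4.5,"az":6.2,"hand":22}]'
python3 - <<'E'
from h import *
print(get_obs()['joints'].round(3))
for th in(60,64,68,72,76,80): go(tcp(th,22),ori(YS,th,'v',1))
snap('wrist','w6'); im,d,P=cloud('w6')
c,s=np.cos(YS),np.sin(YS); A=np.array([[c,s],[-s,c]]); st=(P[...,:2]-O)@A.T*1e3
sat=im.max(2).astype(int)-im.min(2)
m=(d>0)&(im.min(2)>120)&(sat<35)&(abs(st[...,0]+50)<70)&(abs(st[...,1]+51)<100)&(P[...,2]>.032)&(st[...,0]<0)
q=np.c_[st[m],P[m][:,2]*1e3]; ce=q.mean(0); w,v=np.linalg.eigh(np.cov((q-ce).T)); print(m.sum(),ce,v[:,0],np.sqrt(w),np.percentile(q,[.5,99.5],axis=0))
E
```

```text
clock: 13.62
position: [0.582, -0.2547, 0.1049]
orientation: [-0.583, 0.398, 0.309, 0.637]
wrist_force: [-0.1, 1.5, -0.4]
opening: 0.0222
[-0.631  0.552  1.883  0.794  0.333  1.95 ]
d [-0.3 -2.2 -0.6] a [-0.1  0.1 -0.2]
d [ 0.1 -8.1 -0.5] a [-0.1  0.1  3.8]
d [  0.9 -14.   -0.5] a [-0.1  0.1  7.8]
d [  2.1 -19.8  -0.5] a [-0.1  0.1 11.8]
d [  3.7 -25.6  -0.5] a [-0.1  0.1 15.8]
d [  5.8 -31.2  -0.5] a [-0.1  0.1 19.8]
11264 [-55.76713428 -68.83957797 109.2646843 ] [ 0.82870361 -0.02909014  0.5589312 ] [ 7.55094725 26.62147682 32.39504123] [[ -81.04854687 -120.28269449   38.96761173]
 [  -5.12946877    9.90926672  184.86416831]]
```

View pics/w6.png

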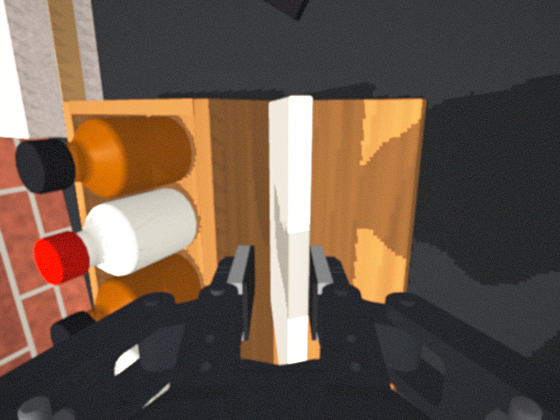

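```bash
python3 -m pendant '[{"dx":0,"dy":-5,"dz":-0.5,"ax":0,"ay":0,"az":2,"hand":22},{"dx":0,"dy":-8,"dz":-0.5,"ax":0,"ay":0,"az":3.8,"hand":22},{"dx":0.5,"dy":-11,"dz":-0.5,"ax":0,"ay":0,"az":5.8,"hand":22},{"dx":0.9,"dy":-14,"dz":-0.5,"ax":0,"ay":0,"az":7.8,"hand":22},{"dx":2,"dy":-19.8,"dz":-0.5,"ax":0,"ay":0,"az":11.8,"hand":22}]'
python3 - <<'E'
from h import *
print(get_obs()['joints'].round(3))
for th in(72,77,82,86,90): go(tcp(th,22),ori(YS,th,'v',1))
E
```

```text
clock: 14.3
position: [0.5999, -0.2565, 0.1128]
orientation: [-0.539, 0.454, 0.374, 0.603]
wrist_force: [0.7, 0.8, -0.8]
opening: 0.022
[-0.564  0.565  1.667  0.224  0.636  2.562]
d [-0.1 -0.2 -1.4] a [-0.   0.4 -0. ]
d [ 0.5 -7.7 -1.4] a [-0.   0.4  5. ]
d [  1.8 -15.2  -1.4] a [-0.   0.4 10. ]
d [  3.4 -21.1  -1.4] a [ 0.   0.4 14. ]
d [  5.3 -26.9  -1.4] a [ 0.   0.4 18. ]
```

```bash
python3 -m pendant '[{"dx":0.5,"dy":-7.7,"dz":-1.4,"ax":0,"ay":0.4,"az":5,"hand":22},{"dx":1.8,"dy":-15.2,"dz":-1.4,"ax":0,"ay":0.4,"az":10,"hand":22},{"dx":3.4,"dy":-21.1,"dz":-1.4,"ax":0,"ay":0.4,"az":14,"hand":22},{"dx":5.3,"dy":-26.9,"dz":-1.4,"ax":0,"ay":0.4,"az":18,"hand":22},{"dx":5.3,"dy":-26.9,"dz":-1.4,"ax":0,"ay":0.4,"az":18,"hand":18}]'
python3 -m pendant '[{"dx":0,"dy":0,"dz":0,"ax":0,"ay":0,"az":0,"hand":14},{"dx":0,"dy":0,"dz":0,"ax":0,"ay":0,"az":0,"hand":10},{"dx":0,"dy":0,"dz":0,"ax":0,"ay":0,"az":0,"hand":10}]'
python3 - <<'E'
from h import *
print(get_obs()['joints'].round(3))
go(tcp(90,22),ori(YS,90,'v',1))
E
```

```text
clock: 14.92
position: [0.6286, -0.2617, 0.1159]
orientation: [-0.463, 0.533, 0.463, 0.536]
wrist_force: [-0.2, -0.2, 0.4]
opening: 0.0177
clock: 15.3
position: [0.6271, -0.264, 0.1174]
orientation: [-0.463, 0.537, 0.46, 0.535]
wrist_force: [-0.7, 0.3, 1.0]
opening: 0.01
[-0.484  0.682  1.318 -0.004  1.137  2.808]
d [1.4 0.8 2. ] a [-0.1 -0.3  0.1]
```

```bash
python3 -m pendant '[{"dx":0,"dy":-1.5,"dz":0,"ax":0,"ay":0,"az":0,"hand":10},{"dx":0,"dy":-2.5,"dz":0,"ax":0,"ay":0,"az":0,"hand":10},{"dx":0,"dy":-2.5,"dz":0,"ax":0,"ay":0,"az":0,"hand":10}]'
python3 -m pendant '[{"dx":0,"dy":2,"dz":0,"ax":0,"ay":0,"az":0,"hand":14},{"dx":0,"dy":2,"dz":0,"ax":0,"ay":0,"az":0,"hand":20},{"dx":0,"dy":2,"dz":0,"ax":0,"ay":0,"az":0,"hand":30},{"dx":0,"dy":2,"dz":0,"ax":0,"ay":0,"az":0,"hand":30}]'
python3 - <<'E'
from h import *
snap('wrist','w7'); im,d,P=cloud('w7')
c,s=np.cos(YS),np.sin(YS); A=np.array([[c,s],[-s,c]]); st=(P[...,:2]-O)@A.T*1e3
sat=im.max(2).astype(int)-im.min(2)
m=(d>0)&(im.min(2)>100)&(sat<35)&(abs(st[...,0])<40)&(abs(st[...,1]+51)<85)&(P[...,2]>.125)&(P[...,2]<.150)
q=np.c_[st[m],P[m][:,2]*1e3]; print(m.sum(),np.median(q,0),np.percentile(q,[1,99],axis=0), np.polyfit(q[:,1],q[:,0],1))
E
```

```text
clock: 15.68
position: [0.6296, -0.2645, 0.1174]
orientation: [-0.463, 0.537, 0.46, 0.535]
wrist_force: [-5.0, 1.4, 5.3]
opening: 0.01
clock: 16.18
position: [0.628, -0.2643, 0.1173]
orientation: [-0.463, 0.537, 0.459, 0.535]
wrist_force: [-0.2, 0.1, -1.0]
opening: 0.0301
6162 [ -8.23522928 -71.39430207 137.38645125] [[ -23.45124937 -119.77010875  127.74463478]
 [  17.98296551  -21.06216421  148.20627212]] [ 0.01026546 -6.78315169]
```

View pics/w7.png

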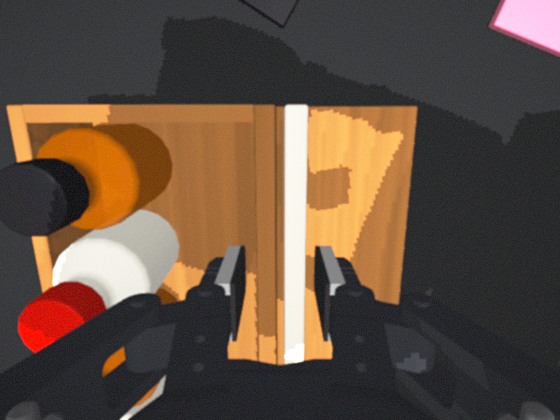

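```bash
python3 -m pendant '[{"dx":0,"dy":-3,"dz":0,"ax":0,"ay":0,"az":0,"hand":30},{"dx":0,"dy":-5,"dz":0,"ax":0,"ay":0,"az":0,"hand":30},{"dx":0,"dy":-7,"dz":0,"ax":0,"ay":0,"az":0,"hand":30},{"dx":0,"dy":-9,"dz":0,"ax":0,"ay":0,"az":0,"hand":30}]'
python3 -m pendant '[{"dx":0,"dy":-1,"dz":0,"ax":0,"ay":0,"az":0,"hand":30},{"dx":0,"dy":-2,"dz":0,"ax":0,"ay":0,"az":0,"hand":30}]'
```

```text
clock: 16.73
position: [0.637, -0.2657, 0.1173]
orientation: [-0.463, 0.537, 0.459, 0.535]
wrist_force: [-0.3, -0.1, 0.6]
opening: 0.0301
clock: 16.98
position: [0.6389, -0.266, 0.1174]
orientation: [-0.463, 0.537, 0.459, 0.535]
wrist_force: [0.1, 1.0, 0.1]
opening: 0.03
```

```bash
python3 -m pendant '[{"dx":0,"dy":-1,"dz":0,"ax":0,"ay":0,"az":0,"hand":30},{"dx":0,"dy":-2,"dz":0,"ax":0,"ay":0,"az":0,"hand":30}]'
python3 - <<'E'
from h import *
snap('wrist','w8'); im,d,P=cloud('w8')
c,s=np.cos(YS),np.sin(YS); A=np.array([[c,s],[-s,c]]); st=(P[...,:2]-O)@A.T*1e3
sat=im.max(2).astype(int)-im.min(2)
for z0,z1 in((.1,.115),(.115,.130),(.130,.145)):
  m=(d>0)&(im.min(2)>100)&(sat<35)&(abs(st[...,0])<40)&(abs(st[...,1]+95)<22)&(P[...,2]>z0)&(P[...,2]<z1)
  q=st[m][:,0]; print(z0,m.sum(),np.percentile(q,[5,50,95]).round(1) if m.sum() else '')
E
```

```text
clock: 17.23
position: [0.6402, -0.2662, 0.1173]
orientation: [-0.463, 0.537, 0.46, 0.535]
wrist_force: [-2.2, 0.0, 1.3]
opening: 0.0298
0.1 0 
0.115 0 
0.13 2622 [-3.   0.4  3.8]
```

```bash
python3 -m pendant '[{"dx":0,"dy":5,"dz":0,"ax":0,"ay":0,"az":0,"hand":32},{"dx":0,"dy":9.5,"dz":0,"ax":0,"ay":0,"az":0,"hand":32},{"dx":-15,"dy":9.5,"dz":0,"ax":0,"ay":0,"az":0,"hand":32},{"dx":-35,"dy":9.5,"dz":0,"ax":0,"ay":0,"az":0,"hand":32},{"dx":-60,"dy":9.5,"dz":0,"ax":0,"ay":0,"az":0,"hand":32}]'
python3 -m pendant '[{"dx":0,"dy":0,"dz":0,"ax":-10.6,"ay":0,"az":0,"hand":32},{"dx":0,"dy":0,"dz":0,"ax":-21.2,"ay":0,"az":0,"hand":32},{"dx":0,"dy":0,"dz":0,"ax":-31.8,"ay":0,"az":0,"hand":32},{"dx":0,"dy":0,"dz":0,"ax":-42.4,"ay":0,"az":0,"hand":32},{"dx":0,"dy":0,"dz":0,"ax":-53,"ay":0,"az":0,"hand":32}]'
python3 -m pendant '[{"dx":0,"dy":0,"dz":0,"ax":-10.6,"ay":0,"az":0,"hand":32},{"dx":0,"dy":0,"dz":0,"ax":-21.2,"ay":0,"az":0,"hand":32},{"dx":0,"dy":0,"dz":0,"ax":-31.8,"ay":0,"az":0,"hand":32},{"dx":0,"dy":0,"dz":0,"ax":-42.4,"ay":0,"az":0,"hand":32},{"dx":0,"dy":0,"dz":0,"ax":-53,"ay":0,"az":0,"hand":32}]'
python3 -m pendant '[{"dx":0,"dy":0,"dz":0,"ax":-10.6,"ay":0,"az":0,"hand":32},{"dx":0,"dy":0,"dz":0,"ax":-21.2,"ay":0,"az":0,"hand":32},{"dx":0,"dy":0,"dz":0,"ax":-31.8,"ay":0,"az":0,"hand":32},{"dx":0,"dy":0,"dz":0,"ax":-42.4,"ay":0,"az":0,"hand":32},{"dx":0,"dy":0,"dz":0,"ax":-53,"ay":0,"az":0,"hand":32}]'
python3 -m pendant '[{"dx":0,"dy":0,"dz":0,"ax":-10.6,"ay":0,"az":0,"hand":32},{"dx":0,"dy":0,"dz":0,"ax":-21.2,"ay":0,"az":0,"hand":32},{"dx":0,"dy":0,"dz":0,"ax":-21.2,"ay":0,"az":0,"hand":32}]'
python3 - <<'E'
from h import *
print(get_obs()['joints'].round(3))
snap('wrist','w9'); im,d,P=cloud('w9')
c,s=np.cos(YS),np.sin(YS); A=np.array([[c,s],[-s,c]]); st=(P[...,:2]-O)@A.T*1e3
sat=im.max(2).astype(int)-im.min(2)
m=(d>0)&(im.min(2)>100)&(sat<35)&(abs(st[...,0])<25)&(abs(st[...,1]+51)<85)&(P[...,2]>.12)&(P[...,2]<.150)
q=np.c_[st[m],P[m][:,2]*1e3]; print(m.sum(),np.median(q,0),np.percentile(q,[1,99],axis=0), np.polyfit(q[:,1],q[:,0],1))
go(S(-1,-51,116),ori(YS,90,'v'))
E
```

```text
clock: 17.9
position: [0.6314, -0.2645, 0.1788]
orientation: [-0.463, 0.537, 0.459, 0.535]
wrist_force: [0.2, 0.3, -0.4]
opening: 0.0318
clock: 18.52
position: [0.6316, -0.2646, 0.1786]
orientation: [0.654, -0.274, -0.651, -0.27]
wrist_force: [-1.0, -0.3, 0.6]
opening: 0.032
clock: 19.15
position: [0.6316, -0.2646, 0.1786]
orientation: [0.706, 0.045, -0.705, 0.05]
wrist_force: [-0.7, 0.2, 0.4]
opening: 0.0321
clock: 19.77
position: [0.6316, -0.2646, 0.1786]
orientation: [-0.609, -0.355, 0.61, -0.36]
wrist_force: [0.4, 0.2, -0.0]
opening: 0.032
clock: 20.15
position: [0.6316, -0.2646, 0.1784]
orientation: [-0.534, -0.46, 0.536, -0.464]
wrist_force: [0.1, 0.2, -0.7]
opening: 0.0321
[-0.481  0.624  1.249 -0.005  1.263 -0.333]
4028 [ 3.53802853e-03 -4.05968825e+01  1.36763807e+02] [[  -4.95879652 -118.23835227  121.04958284]
 [   4.56129962   18.20101112  138.43080171]] [0.0027161  0.09214522]
d [62.2 -2.5 -2.3] a [-0.2  0.4 -0.2]
```

View pics/w9.png

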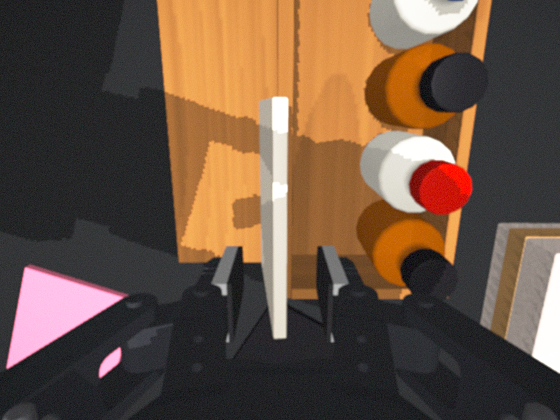

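```bash
python3 -m pendant '[{"dx":15,"dy":-1.5,"dz":-1.8,"ax":-0.2,"ay":0.4,"az":0,"hand":32},{"dx":32,"dy":-1.5,"dz":-2,"ax":-0.2,"ay":0.4,"az":0,"hand":32},{"dx":48,"dy":-1.5,"dz":-2,"ax":-0.2,"ay":0.4,"az":0,"hand":32},{"dx":60,"dy":-1.5,"dz":-2,"ax":-0.2,"ay":0.4,"az":0,"hand":32},{"dx":65,"dy":-1.5,"dz":-2,"ax":-0.2,"ay":0.4,"az":0,"hand":32}]'
python3 -m pendant '[{"dx":0,"dy":0,"dz":0,"ax":0,"ay":0,"az":0,"hand":20},{"dx":0,"dy":0,"dz":0,"ax":0,"ay":0,"az":0,"hand":12},{"dx":0,"dy":0,"dz":0,"ax":0,"ay":0,"az":0,"hand":6},{"dx":0,"dy":0,"dz":0,"ax":0,"ay":0,"az":0,"hand":0},{"dx":0,"dy":0,"dz":0,"ax":0,"ay":0,"az":0,"hand":0}]'
```

```text
clock: 20.82
position: [0.6299, -0.2625, 0.1111]
orientation: [0.535, 0.463, -0.534, 0.463]
wrist_force: [0.7, -0.3, 0.2]
opening: 0.032
clock: 21.45
position: [0.6291, -0.2626, 0.1132]
orientation: [0.535, 0.463, -0.534, 0.463]
wrist_force: [-7.9, 1.2, 10.9]
opening: 0.0075
```

```bash
python3 -m pendant '[{"dx":-10,"dy":0,"dz":0,"ax":0,"ay":0,"az":0,"hand":0},{"dx":-30,"dy":-2,"dz":0,"ax":0,"ay":0,"az":0,"hand":0},{"dx":-75,"dy":-5,"dz":0,"ax":0,"ay":0,"az":0,"hand":0},{"dx":-125,"dy":-10,"dz":0,"ax":0,"ay":0,"az":0,"hand":0},{"dx":-180,"dy":-20,"dz":0,"ax":0,"ay":0,"az":0,"hand":0}]'
python3 - <<'E'
from h import *
print(get_obs()['joints'].round(3), get_obs()['wrist_force'])
# seat: centre rack (-132,0,74), plane dir (from top to foot) (.5,-.866); TCP = centre+ (55-24)*up dir
def seat(up,off=0,y=0):  # up: mm along slope above seat; off: mm square to slab towards +x
    u=np.array([-.5,.866]); n=np.array([.866,.5]); q=np.array([-132,74])+(31+up)*u+off*n; return K(q[0],y,q[1])
for a in ((120,8),(70,8),(0,8),(0,0)): print(seat(*a)); go(seat(*a),ori(YR,60,'v'))
E
```

```text
clock: 22.08
position: [0.6099, -0.2598, 0.2948]
orientation: [0.535, 0.462, -0.533, 0.464]
wrist_force: [0.2, -0.8, -3.3]
opening: 0.0067
[-0.494  0.5    1.156  0.002  1.483 -0.351] [ 0.16344046 -0.8032079  -3.28571014]
[0.44353143 0.19591657 0.208766  ]
d [  85.6 -229.6 -427.5] a [-12.7   3.4  29.7]
[0.46844376 0.19800851 0.165466  ]
d [ 129.  -205.3 -433.1] a [-12.7   3.4  29.7]
[0.50332101 0.20093724 0.104846  ]
d [ 189.7 -171.4 -440.9] a [-12.7   3.4  29.7]
[0.4964173  0.20035752 0.100846  ]
d [ 193.7 -178.2 -439.3] a [-12.7   3.4  29.7]
```

```bash
python3 -m pendant '[{"dx":0,"dy":-12,"dz":-23,"ax":0,"ay":0,"az":0,"hand":0},{"dx":0,"dy":-34,"dz":-64,"ax":0,"ay":0,"az":0,"hand":0},{"dx":0,"dy":-58,"dz":-107,"ax":0,"ay":0,"az":0,"hand":0},{"dx":0,"dy":-81,"dz":-150,"ax":0,"ay":0,"az":0,"hand":0},{"dx":0,"dy":-104,"dz":-193,"ax":0,"ay":0,"az":0,"hand":0}]'
python3 -m pendant '[{"dx":0,"dy":-23,"dz":-43,"ax":0,"ay":0,"az":0,"hand":0},{"dx":0,"dy":-46,"dz":-86,"ax":0,"ay":0,"az":0,"hand":0},{"dx":0,"dy":-69,"dz":-129,"ax":0,"ay":0,"az":0,"hand":0},{"dx":0,"dy":-92,"dz":-172,"ax":0,"ay":0,"az":0,"hand":0},{"dx":0,"dy":-115,"dz":-214,"ax":0,"ay":0,"az":0,"hand":0}]'
python3 - <<'E'
from h import *
print(get_obs()['joints'].round(3))
def seat(up,off=0,y=0):
    u=np.array([-.5,.866]); n=np.array([.866,.5]); q=np.array([-132,74])+(31+up)*u+off*n; return K(q[0],y,q[1])
go(seat(120,8)+[0,0,.07],ori(YR,60,'v'))
E
```

```text
clock: 22.7
position: [0.534, -0.0528, 0.2935]
orientation: [0.536, 0.462, -0.533, 0.464]
wrist_force: [0.9, 1.3, -3.0]
opening: 0.0072
clock: 23.32
position: [0.4506, 0.1755, 0.2935]
orientation: [0.536, 0.462, -0.533, 0.464]
wrist_force: [0.8, 1.2, -3.4]
opening: 0.0069
[0.248 0.228 1.592 0.    1.317 0.39 ]
d [ 14.7  -9.9 -19.2] a [-12.7   3.3  29.6]
```

```bash
python3 -m pendant '[{"dx":4,"dy":-3,"dz":-5,"ax":-4,"ay":1,"az":9,"hand":0},{"dx":8,"dy":-6,"dz":-10,"ax":-8,"ay":2,"az":18,"hand":0},{"dx":12,"dy":-9,"dz":-16,"ax":-11,"ay":3,"az":26,"hand":0},{"dx":14.7,"dy":-9.9,"dz":-19.2,"ax":-12.7,"ay":3.3,"az":29.6,"hand":0},{"dx":14.7,"dy":-9.9,"dz":-19.2,"ax":-12.7,"ay":3.3,"az":29.6,"hand":0}]'
python3 - <<'E'
from h import *
print(get_obs()['joints'].round(3))
def seat(up,off=0,y=0):
    u=np.array([-.5,.866]); n=np.array([.866,.5]); q=np.array([-132,74])+(31+up)*u+off*n; return K(q[0],y,q[1])
go(seat(120,8),ori(YR,60,'v')); go(seat(0,8),ori(YR,60,'v'))
snap('wrist','w10'); im,d,P=cloud('w10'); snap('scene','s10')
c,s=np.cos(YR),np.sin(YR); A=np.array([[c,s],[-s,c]]); st=(P[...,:2]-KO)@A.T*1e3
q=np.concatenate([st,P[...,2:]*1e3],-1)
n=q[...,0]*.866+q[...,2]*.5; seatn=-132*.866+74*.5
# held tile & neighbours: distance square to the slabs relative to seat, y extents
sat=im.max(2).astype(int)-im.min(2); w=(d>0)&(im.min(2)>110)&(sat<35)&(abs(q[...,1])<110)&(q[...,2]>20)
h=np.histogram((n-seatn)[w],bins=np.arange(-110,80,4)); print([(int(b),int(k)) for k,b in zip(*h) if k>150])
E
```

```text
clock: 23.95
position: [0.4429, 0.1945, 0.2779]
orientation: [0.596, 0.38, -0.328, 0.627]
wrist_force: [-0.5, -0.3, -1.8]
opening: 0.0066
[ 0.397  0.067  1.989 -0.273  0.604  0.499]
d [ 60.3 -33.8  -1.4] a [0.1 0.  0.2]
d [180.3 -33.5  -1.5] a [0.1 0.  0.2]
[(-90, 1003), (-86, 6889), (-50, 217), (-46, 845), (-42, 2951), (34, 481), (38, 2912), (42, 2312)]
```

View pics/w10.png

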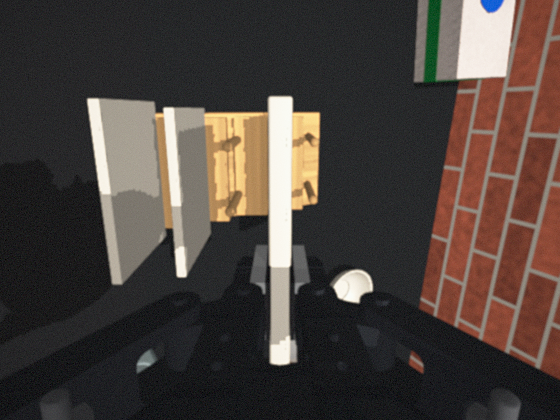

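```bash
python3 - <<'E'
from h import *
c,s=np.cos(YR),np.sin(YR); A=np.array([[c,s],[-s,c]]); sn=-132*.866+74*.5
for f in('w10','s10'):
    im,d,P=cloud(f); st=(P[...,:2]-KO)@A.T*1e3; q=np.concatenate([st,P[...,2:]*1e3],-1); n=q[...,0]*.866+q[...,2]*.5-sn; u=-.5*q[...,0]+.866*q[...,2]-(66+64.1)
    sat=im.max(2).astype(int)-im.min(2); w=(d>0)&(im.min(2)>100)&(sat<35)&(abs(q[...,1])<110)&(q[...,2]>20)
    for nm,k in(('held',w&(abs(n-42)<9)&(u>100)),('dry2',w&(abs(n+43)<8)&(u<70)),('dry3',w&(abs(n-43)<8)&(u<70))):
        a=q[k]
        if len(a)>80: print(f,nm,len(a),'y',np.percentile(a[:,1],[1,99]).round(1),'n',np.percentile(n[k],[5,50,95]).round(1),'u',np.percentile(u[k],[1,99]).round(1),'dn/dy',np.polyfit(a[:,1],n[k],1)[0].round(4))
E
```

```text
w10 held 5940 y [-31.2  68.6] n [37.7 41.3 44.9] u [227.8 248.3] dn/dy -0.0016
w10 dry2 3618 y [-69.6  65.2] n [-39.9 -39.5 -39.2] u [-25.   69.4] dn/dy 0.0029
s10 held 3783 y [-69.4  69.2] n [43.5 46.5 49. ] u [126.3 484.4] dn/dy 0.0027
s10 dry2 1908 y [-71.9  65.9] n [-41.3 -38.6 -35.9] u [-19.3  69.1] dn/dy 0.0028
s10 dry3 2585 y [-72.8  65. ] n [45.1 48.  50.2] u [-78.6  29.5] dn/dy 0.0017
```

```bash
sed -i 's/KO=np.array.*; YR/KO=np.array([.6436,.2102]); YR/' h.py
python3 -m pendant '[{"dx":12,"dy":-10,"dz":1,"ax":0,"ay":0,"az":0,"hand":0},{"dx":24,"dy":-22,"dz":1,"ax":0,"ay":0,"az":0,"hand":0},{"dx":36,"dy":-33,"dz":1,"ax":0,"ay":0,"az":0,"hand":0},{"dx":48,"dy":-33,"dz":1,"ax":0,"ay":0,"az":0,"hand":0},{"dx":60,"dy":-33,"dz":1,"ax":0,"ay":0,"az":0,"hand":0}]'
python3 -m pendant '[{"dx":18,"dy":0,"dz":0,"ax":0,"ay":0,"az":0,"hand":0},{"dx":36,"dy":0,"dz":0,"ax":0,"ay":0,"az":0,"hand":0},{"dx":54,"dy":0,"dz":0,"ax":0,"ay":0,"az":0,"hand":0},{"dx":72,"dy":0,"dz":0,"ax":0,"ay":0,"az":0,"hand":0},{"dx":85,"dy":0,"dz":0,"ax":0,"ay":0,"az":0,"hand":0}]'
python3 - <<'E'
from h import *
print(get_obs()['joints'].round(3))
def seat(up,off=0,y=0):
    u=np.array([-.5,.866]); n=np.array([.866,.5]); q=np.array([-132,74])+(31+up)*u+off*n; return K(q[0],y,q[1])
go(seat(0,8),ori(YR,60,'v')); go(seat(0,0),ori(YR,60,'v'))
snap('scene','s11'); im=cv2.imread('pics/s11.png'); cv2.imwrite('pics/c11.png',cv2.resize(im[150:350,350:540],None,fx=3,fy=3,interpolation=cv2.INTER_CUBIC))
E
```

```text
clock: 24.68
position: [0.4469, 0.1936, 0.2091]
orientation: [0.597, 0.379, -0.328, 0.626]
wrist_force: [0.4, -0.3, -2.7]
opening: 0.0069
clock: 25.3
position: [0.489, 0.1971, 0.1346]
orientation: [0.596, 0.379, -0.329, 0.626]
wrist_force: [0.4, 0.1, -3.1]
opening: 0.0065
[ 0.356  0.404  2.107 -0.824  0.184  1.053]
d [33.  -2.1 -0.2] a [-0.   0.   0.1]
d [ 33.1 -10.1  -0.2] a [-0.   0.   0.1]
```

View pics/c11.png

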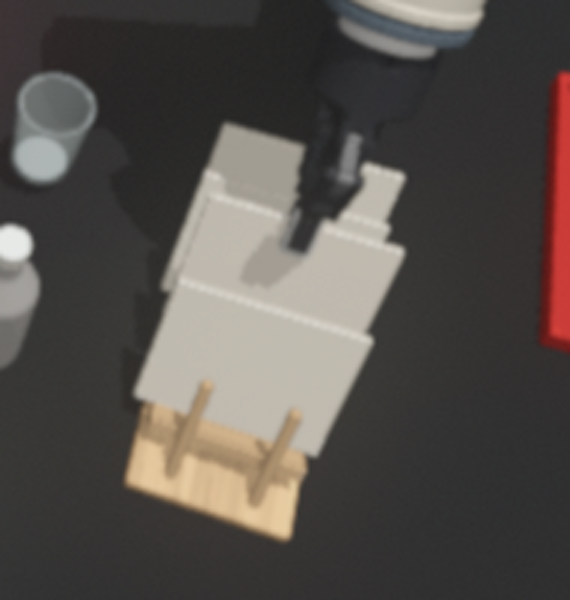

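```bash
cat > ik.py <<'E'
from h import *
from scipy.optimize import least_squares
D=[([1.111,.494,1.346,0,1.302,-.095],[.2228,.5835,.2307]),([-.588,.338,1.616,0,1.188,-1.794],[.4576,-.2334,.2312]),([-1.128,.654,2.438,2.092,1.012,-3.081],[.4543,-.2431,.1699]),
([-.9,.739,2.335,2.34,.822,-3.083],[.4935,-.2421,.0902]),([-.901,.737,2.335,2.338,.821,-.301],[.4932,-.2422,.0909]),([-.858,.916,2.304,2.47,.931,-.07],[.5122,-.2452,.0303]),
([-.799,.882,2.231,2.476,.853,.013],[.544,-.2501,.0335]),([-.772,.721,2.188,2.368,.696,.203],[.5597,-.2522,.0888]),([-.67,.588,1.978,1.45,.374,1.254],[.5822,-.2303,.0969]),
([-.481,.624,1.249,-.005,1.263,-.333],[.6316,-.2646,.1784]),([.356,.404,2.107,-.824,.184,1.053],[.489,.1971,.1346])]
def fk(q,p):
    a1,L1,L2,a3,h,Lt,b=p; f=q[1]+q[2]
    w=np.array([a1+L1*np.sin(q[1])+L2*np.sin(f)+a3*np.cos(f),b,h+L1*np.cos(q[1])+L2*np.cos(f)-a3*np.sin(f)])
    # tool axis: forearm axis, bend q5 about an axis turned by q4
    M=R.from_euler('z',q[0])*R.from_euler('y',f)*R.from_euler('z',q[3])*R.from_euler('y',q[4])
    return R.from_euler('z',q[0]).apply(w)+Lt*M.apply([0,0,1]),M.apply([0,0,1])
fit=least_squares(lambda p:np.concatenate([fk(q,p)[0]-x for q,x in D]),[0,.4,.4,0,.3,.25,.06])
P_=fit.x
def ik(pos,ax,q0):
    lo=[-2.91,-.82,.22,-1.22,.12];hi=[2.91,2.16,2.67,4.37,2.79]
    s=least_squares(lambda q:np.concatenate([(fk(q,P_)[0]-pos)*20,fk(q,P_)[1]-ax]),q0,x_scale=.1); return s.x,s.cost
if __name__=='__main__':
    print(P_.round(4),np.abs(fit.fun).max())
    o=get_obs(); print(fk(o['joints'],P_)[0]-o['position'])
    for al in (60,64,68,72):
      for yaw in (4.8,):
        a=np.radians(al); u0=np.array([-.5,.866])
        foot=np.array([-132,74])-55*u0+np.array([.866,.5])*4   # foot 4 mm off the dowel side
        for up in (20,2):
            ut=np.array([-np.cos(a),np.sin(a)]); t=foot+u0*up+86*ut
            q,c=ik(K(t[0],0,t[1]),ori(YR,al,'v').apply([1,0,0]),o['joints'][:5]); print(al,up,q.round(3),'%.1e'%c)
E
python3 ik.py
```

```text
[0.     0.5965 0.3844 0.1179 0.2572 0.3358 0.0594] 0.0003627097837737292
[ 2.76508740e-04 -2.28093272e-04 -5.14854010e-05]
60 20 [ 0.356  0.44   2.121 -1.074  0.153] 4.4e-25
60 2 [ 0.349  0.483  2.116 -1.318  0.136] 2.8e-30
64 20 [ 0.338  0.426  2.052 -0.467  0.247] 1.8e-19
64 2 [ 0.332  0.468  2.047 -0.533  0.214] 1.3e-23
68 20 [ 0.322  0.424  1.983 -0.246  0.371] 3.5e-24
68 2 [ 0.317  0.463  1.978 -0.264  0.337] 4.6e-24
72 20 [ 0.307  0.43   1.913 -0.144  0.496] 9.4e-23
72 2 [ 0.302  0.467  1.908 -0.15   0.464] 3.3e-26
```

```bash
cat >> ik.py <<'E'
def tgt(al,up,off):
    a=np.radians(al); u0=np.array([-.5,.866]); t=np.array([-132,74])-55*u0+np.array([.866,.5])*off+u0*up+86*np.array([-np.cos(a),np.sin(a)])
    return K(t[0],0,t[1]),ori(YR,al,'v')
E
python3 - <<'E'
from ik import *
for up in(33,20,8,3,0): go(*tgt(63,up,6)); print(ik(tgt(63,up,6)[0],tgt(63,up,6)[1].apply([1,0,0]),get_obs()['joints'][:5])[0].round(3))
E
```

```text
d [-0.8  0.5 -0.2] a [-0.   0.1 -2.8]
[ 0.345  0.398  2.067 -0.497  0.249]
d [12.2  0.5 -0.2] a [-0.   0.1 -2.8]
[ 0.341  0.428  2.065 -0.549  0.223]
d [24.2  0.5 -0.2] a [-0.   0.1 -2.8]
[ 0.337  0.456  2.062 -0.606  0.201]
d [29.2  0.5 -0.2] a [-0.   0.1 -2.8]
[ 0.336  0.467  2.06  -0.633  0.192]
d [32.2  0.6 -0.2] a [-0.   0.1 -2.8]
[ 0.335  0.474  2.059 -0.65   0.187]
```

```bash
python3 -m pendant '[{"dx":0,"dy":0.3,"dz":0,"ax":0,"ay":0,"az":-1.4,"hand":0},{"dx":0,"dy":0.5,"dz":0,"ax":0,"ay":0,"az":-2.8,"hand":0},{"dx":6,"dy":0.5,"dz":0,"ax":0,"ay":0,"az":-2.8,"hand":0},{"dx":12,"dy":0.5,"dz":0,"ax":0,"ay":0,"az":-2.8,"hand":0},{"dx":18,"dy":0.5,"dz":0,"ax":0,"ay":0,"az":-2.8,"hand":0}]'
python3 -m pendant '[{"dx":3,"dy":0.1,"dz":0,"ax":0,"ay":0,"az":0,"hand":0},{"dx":6,"dy":0.3,"dz":0,"ax":0,"ay":0,"az":0,"hand":0},{"dx":8,"dy":0.4,"dz":0,"ax":0,"ay":0,"az":0,"hand":0}]'
python3 -m pendant '[{"dx":1.5,"dy":0,"dz":0,"ax":0,"ay":0,"az":0,"hand":0},{"dx":3,"dy":0,"dz":0,"ax":0,"ay":0,"az":0,"hand":0}]'
python3 - <<'E'
from ik import *
print(get_obs()['joints'].round(3)); go(*tgt(63,0,6))
E
```

```text
clock: 25.98
position: [0.4969, 0.1977, 0.1193]
orientation: [0.587, 0.394, -0.344, 0.618]
wrist_force: [-0.3, 0.2, -2.7]
opening: 0.0068
clock: 26.35
position: [0.5008, 0.1981, 0.1128]
orientation: [0.587, 0.394, -0.344, 0.618]
wrist_force: [0.0, 0.1, -3.6]
opening: 0.0069
clock: 26.6
position: [0.5022, 0.1982, 0.1103]
orientation: [0.587, 0.394, -0.344, 0.618]
wrist_force: [0.4, 0.6, -2.8]
opening: 0.0071
[ 0.337  0.462  2.064 -0.635  0.194  0.852]
d [ 5.5  1.2 -0.1] a [ 0.   0.  -0.1]
```

Hanging freely with about 5 mm to go; I'll feel for the floor.

```bash
python3 -m pendant '[{"dx":1.5,"dy":0.4,"dz":0,"ax":0,"ay":0,"az":0,"hand":0},{"dx":3,"dy":0.8,"dz":0,"ax":0,"ay":0,"az":0,"hand":0}]'
python3 -m pendant '[{"dx":1,"dy":0,"dz":0,"ax":0,"ay":0,"az":0,"hand":0},{"dx":2,"dy":0,"dz":0,"ax":0,"ay":0,"az":0,"hand":0}]'
python3 -m pendant '[{"dx":1,"dy":0,"dz":0,"ax":0,"ay":0,"az":0,"hand":0},{"dx":1,"dy":0,"dz":0,"ax":0,"ay":0,"az":0,"hand":0}]'
```

```text
clock: 26.85
position: [0.5043, 0.1984, 0.108]
orientation: [0.587, 0.394, -0.344, 0.618]
wrist_force: [-0.5, -0.4, -2.9]
opening: 0.0066
clock: 27.1
position: [0.5052, 0.1985, 0.1062]
orientation: [0.587, 0.394, -0.344, 0.618]
wrist_force: [0.2, 0.2, -3.4]
opening: 0.0063
clock: 27.35
position: [0.5055, 0.1986, 0.1054]
orientation: [0.587, 0.394, -0.344, 0.618]
wrist_force: [-2.1, 0.7, 0.4]
opening: 0.0069
```

```bash
python3 -m pendant '[{"dx":0,"dy":-1.5,"dz":0,"ax":0,"ay":0,"az":0,"hand":0},{"dx":0,"dy":-3,"dz":0,"ax":0,"ay":0,"az":0,"hand":0},{"dx":0,"dy":-4.5,"dz":0,"ax":0,"ay":0,"az":0,"hand":0}]'
python3 -m pendant '[{"dx":0,"dy":-1,"dz":0,"ax":0,"ay":0,"az":0,"hand":0},{"dx":0,"dy":-2,"dz":0,"ax":0,"ay":0,"az":0,"hand":0}]'
python3 -c "
from ik import *
print(get_obs()['joints'].round(3)); go(*tgt(63,0,0))"
```

```text
clock: 27.72
position: [0.5015, 0.1982, 0.1032]
orientation: [0.587, 0.394, -0.344, 0.618]
wrist_force: [1.3, -0.3, -1.3]
opening: 0.0069
clock: 27.98
position: [0.5006, 0.1983, 0.1028]
orientation: [0.587, 0.394, -0.343, 0.618]
wrist_force: [6.1, 0.5, 1.6]
opening: 0.0065
[ 0.338  0.478  2.075 -0.736  0.172  0.955]
d [-0.2  0.1  0.1] a [ 0.   0.  -0.1]
```

```bash
python3 -m pendant '[{"dx":0,"dy":0,"dz":0,"ax":0,"ay":0,"az":0,"hand":9},{"dx":0,"dy":0,"dz":0,"ax":0,"ay":0,"az":0,"hand":12},{"dx":0,"dy":0,"dz":0,"ax":0,"ay":0,"az":0,"hand":15},{"dx":0,"dy":0,"dz":0,"ax":0,"ay":0,"az":0,"hand":18},{"dx":0,"dy":0,"dz":0,"ax":0,"ay":0,"az":0,"hand":22}]'
python3 - <<'E'
from ik import *
snap('wrist','w12'); im,d,P=cloud('w12')
c,s=np.cos(YR),np.sin(YR); A=np.array([[c,s],[-s,c]]); st=(P[...,:2]-KO)@A.T*1e3; q=np.concatenate([st,P[...,2:]*1e3],-1); n=q[...,0]*.866+q[...,2]*.5-(-132*.866+37); u=-.5*q[...,0]+.866*q[...,2]-130.1
sat=im.max(2).astype(int)-im.min(2); w=(d>0)&(im.min(2)>90)&(sat<35)&(abs(q[...,1])<80)&(u>30)&(u<70)
for lo in(-52,-9,34):
    k=w&(n>lo)&(n<lo+22); print(lo,k.sum(),np.percentile(n[k],[5,50,95]).round(1) if k.sum() else '',np.percentile(u[k],[50,95]).round(1) if k.sum() else '',np.percentile(q[k][:,1],[1,99]).round(1) if k.sum() else '')
E
```

```text
clock: 28.6
position: [0.4998, 0.198, 0.1024]
orientation: [0.587, 0.394, -0.344, 0.618]
wrist_force: [-0.5, -0.3, 0.9]
opening: 0.0218
-52 8544 [-39.9 -39.5 -39. ] [53.  68.5] [-12.4  68.1]
-9 6624 [-3.6  0.5  3.8] [54.2 55.3] [-30.8  69.9]
34 528 [39.7 42.7 45.9] [30.3 30.9] [-15.4  66.3]
```

```bash
python3 -m pendant '[{"dx":-4,"dy":0,"dz":0,"ax":0,"ay":0,"az":0,"hand":22},{"dx":-12,"dy":0,"dz":0,"ax":0,"ay":0,"az":0,"hand":22},{"dx":-25,"dy":0,"dz":0,"ax":0,"ay":0,"az":0,"hand":22},{"dx":-50,"dy":0,"dz":0,"ax":0,"ay":0,"az":0,"hand":22},{"dx":-85,"dy":0,"dz":0,"ax":0,"ay":0,"az":0,"hand":22}]'
python3 -m pendant '[{"dx":-40,"dy":0,"dz":0,"ax":0,"ay":0,"az":0,"hand":22},{"dx":-80,"dy":0,"dz":0,"ax":0,"ay":0,"az":0,"hand":22},{"dx":-110,"dy":0,"dz":0,"ax":0,"ay":0,"az":0,"hand":22},{"dx":-110,"dy":0,"dz":0,"ax":0,"ay":0,"az":0,"hand":22}]'
python3 - <<'E'
from h import *
c,s=np.cos(YR),np.sin(YR); A=np.array([[c,s],[-s,c]])
snap('scene','s13'); snap('top','t13'); snap('wrist','w13')
for f in('w13','s13','s10','scene0'):
    im,d,P=cloud(f); st=(P[...,:2]-KO)@A.T*1e3; q=np.concatenate([st,P[...,2:]*1e3],-1); n=q[...,0]*.866+q[...,2]*.5+132*.866-37; u=-.5*q[...,0]+.866*q[...,2]-130.1
    sat=im.max(2).astype(int)-im.min(2); w=(d>0)&(im.min(2)>90)&(sat<35)&(abs(q[...,1])<85)&(u>-50)&(u<62)
    for nm,n0 in(('dry1',-86.6),('dry2',-43.3),('tile',0),('dry3',43.3)):
        k=w&(abs(n-n0)<11)
        if k.sum()>100: print(f,nm,k.sum(),'n',np.percentile(n[k],[5,50,95]).round(1),'u95',np.percentile(u[k],95).round(1),'y',np.percentile(q[k][:,1],[1,99]).round(1),'dn/du',np.polyfit(u[k],n[k],1)[0].round(3))
# beaker/flask/dish unchanged?
a,_,Pa=cloud('scene0'); b,_,Pb=cloud('s13')
for nm,(x0,y0,x1,y1) in {'beaker':(350,170,385,215),'flask':(328,222,366,278),'dish':(297,285,346,330)}.items():
    print(nm,np.abs(a[y0:y1,x0:x1].astype(int)-b[y0:y1,x0:x1]).mean().round(2))
print(get_obs()['clock'],get_obs()['wrist_force'])
E
```

```text
clock: 29.28
position: [0.4605, 0.1949, 0.1784]
orientation: [0.587, 0.395, -0.344, 0.618]
wrist_force: [0.9, 0.5, 1.4]
opening: 0.0219
clock: 29.78
position: [0.4112, 0.1912, 0.2782]
orientation: [0.588, 0.394, -0.342, 0.618]
wrist_force: [0.1, 1.1, 0.2]
opening: 0.0221
w13 dry1 2817 n [-83.2 -82.7 -82.3] u95 59.4 y [-63.8  73.9] dn/du 0.004
w13 dry2 2019 n [-39.8 -39.5 -39.2] u95 58.7 y [-67.9  67.7] dn/du -0.002
w13 tile 1846 n [-3.5  1.5  3.9] u95 55.4 y [-66.7  70. ] dn/du -0.061
w13 dry3 1551 n [38.9 41.5 46.4] u95 30.4 y [-66.6  66.6] dn/du 0.071
s13 dry2 714 n [-41.5 -38.6 -35.7] u95 60.5 y [-69.8  68.4] dn/du 0.015
s13 tile 1256 n [1.4 4.7 7.4] u95 53.8 y [-67.7  70.5] dn/du -0.013
s13 dry3 2095 n [44.9 48.1 50.7] u95 28.3 y [-70.1  67.4] dn/du -0.013
s10 dry2 1755 n [-41.3 -38.5 -35.7] u95 58.5 y [-69.4  68.4] dn/du -0.0
s10 dry3 2093 n [45.  48.1 50.7] u95 28.1 y [-70.1  67.4] dn/du -0.016
scene0 dry2 1754 n [-41.4 -38.4 -35.6] u95 58.3 y [-69.3  68.5] dn/du 0.004
scene0 dry3 2102 n [44.9 48.  50.5] u95 28.3 y [-70.2  67.5] dn/du -0.011
beaker 1.61
flask 1.71
dish 2.26
29.925 [ 0.70591328  0.10445075 -0.12641758]
```

```bash
python3 -c "
from station import finish_job; print(finish_job())"
```

```text
the job is handed in; nothing more can be done
None
```

I pushed the tile square against the stand's board and tipped it upright against it. I then took it by its top edge and lowered it into the empty rack place until it touched the floor and the dowels. After that I let go and moved the arm clear, and handed in at about 30 s on the robot's clock.

**Last checks, from depth readings after release:**
- **Tile:** it lies parallel to its neighbours, 43.3 mm from each. Its top edge is at the seated height, and it is centred along the rack to about 2 mm.
- **Neighbouring tiles:** the tiles either side of the empty place (dry2 and dry3) read the same as at the start. The nearest tile (dry1) stands in line, but I had no starting reading to compare it with.
- **Beaker, bottle and dish:** each looks unchanged in the scene picture from before to after.
- **Forces:** the highest wrist force I read was about 30 N, during the push against the board.

**What did not go smoothly:**
- **Sideways drift:** while tipping the tile, the arm swung about 25 mm sideways at a joint-speed limit. I brought it back, and the tile did not shift noticeably.
- **Last joint at its range:** the last joint read -3.083 against its rounded limit of -3.08 for a moment. I turned the gripper half round to get off it.
- **Lean at release:** I let go with the tile leaning 27° rather than 30°, and it settled the last 3° onto the dowels.
- **Picture limit:** the viewer's limit was reached, so I checked the final seating by depth numbers only, not by eye.

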